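# Pack the print-checking tray

### The job

Pack the white print-checking tray for the studio: stand the black loupe in the round well, lay the teal memory-card case flat in the rectangular pocket, and snap the black marker with the red band into the red spring clips and the white pen into the white ones, each lying level and fully home in both its clips. The lens cap and the plain black pen look similar but do not belong to this kit: leave them lying where they are.

Things in the scene. Friction and masses are not known exactly. Their poses are not given: they have to be found in the camera images.
- loupe: black print loupe, a stepped round barrel 44 mm across and 45 mm tall (rigid, about 75 g), standing upright on the table. Origin: centre of its underside; z up. Grip it across the barrel.
- card_case: teal memory-card case, a closed block 27 x 59 x 26 mm (x, y, z) with rounded edges, lying on the table. Origin: centre of its underside; z up. Grip it across its 27 mm (along its x).
- marker: black marker with a red band, a straight round barrel of 12.4 mm diameter and 138 mm length, lying on the table. Origin: middle of the barrel, on its axis (at the start 6.2 mm above the table). The y axis runs along the barrel; it may be rolled about y. Belongs in the red clips. About 30 g.
- white_pen: white ball pen, a straight round barrel of 9.2 mm diameter and 148 mm length, lying on the table. Origin: middle of the barrel, on its axis (at the start 4.6 mm above the table). The y axis runs along the barrel; it may be rolled about y. Belongs in the white clips. About 30 g.
- lens_cap: black camera lens cap, a flat disc 52 mm across and 9 mm thick, lying on the table. Not part of the kit: stays where it lies. Origin: centre of its underside.
- black_pen: plain all-black ball pen without a band, a straight round barrel of 9.6 mm diameter and 141 mm length, lying on the table. Origin: middle of the barrel, on its axis (at the start 4.8 mm above the table). The y axis runs along the barrel; it may be rolled about y. Not part of the kit: stays where it lies.
- loupe_well: grey block 66 x 76 x 18 mm (x, y, z) with a round well in its middle, 51 mm across, 13 mm deep, bevelled rim, blue floor. Origin: centre of the block's underside, 4 mm above the table; well floor 5 mm, rim 18 mm above the origin. All four inserts stand turned alike in the fixed white tray (192 x 162 mm, walls 18 mm high): blocks in the far row, clips in the near.
- card_pocket: grey block 66 x 76 x 18 mm (x, y, z) with a rectangular pocket in its middle, 34 mm along x, 66 mm along y, 13 mm deep, bevelled rim, blue floor. Origin: centre of the block's underside, 4 mm above the table; pocket floor 5 mm, rim 18 mm above the origin; z up. Beside the loupe well (centres 76 mm apart along y); which is left varies.
- red_clips: grey insert 54 x 152 x 6 mm (x, y, z) with two red spring clips at y = -45 and +45 mm, each 11 mm wide, for one 12.4 mm barrel along y. Mouths 23 mm wide, jaw tips 36 mm above the origin. A level barrel pressed straight down with 5 to 8 N snaps home, its axis then 22 mm above the origin at x = 0, either way round, within 20 mm in y. Origin: centre of underside, 4 mm above the table.
- white_clips: the same insert with narrower white clips for a 9.2 mm barrel: two at y = -45 and +45 mm, each 11 mm wide, mouths 20 mm wide, jaw tips 35 mm above the origin; same snap, same force, barrel axis home 22 mm above the origin at x = 0. Origin: centre of its underside, 4 mm above the table, z up. Beside the red one (centres 54 mm apart); which is nearer varies.
Mind the look-alikes: they are no part of the job. Several things look just like the loupe: the one meant starts farthest to the robot's right.

How it is judged:
By the outcome, as a careful person would: the job done as asked, in the order asked, and still so for the second after the job is handed in, with the robot touching nothing.
It also fails if it takes over 109 s, if anything falls off the work surface, if the arm or the gripper's body presses on something with over 40 N, if the wrist force passes 120 N, or if a joint passes its speed limit or range.

### The arm

A 6-joint arm with a two-finger parallel gripper is mounted at the origin on a cart in front of the work surface, level with it; the furniture and walls round the work are solid. World frame = base frame: x ahead of the robot, y to its left, z up, the work surface at z = 0. Lengths are in mm, angles in degrees, forces in N, time in s.
With the tool pointing down it reaches from about 300 to 850 mm from the base axis. Payload 4.2 kg.
Tool frame: the origin (TCP) lies between the finger pads; the fingertips stand 11 mm ahead of it and the grasp point (between the pads) lies 8 mm behind it (env.tips_ahead is the distance from the TCP to the fingertips, in mm); z points along the fingers, y is the line along which they close (so a half turn about z gives the same grasp; the last joint's range is limited). The gripper opens to 91 mm and grips with 3 to 60 N. Pads are 32 mm wide; open, the fingers measure 118 mm over their backs; the gripper's body (76 mm by 178 mm) begins 60 mm behind the grasp point.
Start: joints at [-72.422, 18.312, 89.639, -0, 72.044, -1.146], TCP at [184.586, -544.582, 224.976] pointing down, gripper open.
Joint ranges: [-177.97, 177.97], [-48.28, 115.42], [12.27, 149.76], [-77.06, 257.06], [2.81, 150.46], [-146.56, 146.56]. Speed limits (degrees/s): [147.25, 147.25, 180, 180, 180, 180].

### API

Orientations are given as [roll, pitch, yaw] about the fixed x, y, z axes, in that order (R = Rz(yaw) Ry(pitch) Rx(roll)).
In Python, from workcell import env, cams gives the robot as it stands.
- The arm moves only by the tool step_arm, never from a script. Its arguments are lists of equal length, an entry for each row: "linear": the shift along the tool's x, y, z in units of 30 cm (1.0 is 30 cm), a list of three; "turn": the turn about the tool's z in units of 360 degrees (1.0 is 360 degrees). In form: {"linear": [[tx, ty, tz], ...], "turn": [turn, ...]}. A call has 1 to 20 rows; each row is the pose to reach, as a shift and turn from the pose commanded when the call began, along the tool's axes at that moment, turning the shorter way round; what a row does not reach only later rows make up. A row lasts 1/8 s, in which the tool goes at most 62.5 mm and 10.7 degrees, less where a joint would pass 70% of its speed; a pose out of reach is approached as far as the arm can. A call with a number of a shift or a turn outside -1 to 1 is refused whole. A call with a gripper value outside its range is refused whole. "fingers" is the closure, from -1 (fully open) to 1 (shut), so that 0 is half open, set as the call begins (left out, the last holds). The fingers move at their own pace and stop on an object; "force" is the grip in N (left out, the last holds). Time passes only in rows, so rows that repeat a pose let the fingers close. It gives the time, the measured TCP pose, the force, the opening and the grip force at its end, in the units of the state.
- env.state(): the state, without advancing time (a new reading comes with each control period).
- cams.grab_frame(name): name is "side" or "top" or "wrist"; returns a dict with "color" (480x640x3 uint8, blue, green, red), "fx", "fy", "cx", "cy" (pixels), "dist" ([k1, k2, p1, p2, k3] as OpenCV has them; the pictures are not rectified), "extrinsics" (4x4, takes a point from camera to world coordinates); the wrist camera has in their place "tool_from_camera" (4x4, takes a point from camera to tool coordinates, whose origin is the TCP and whose axes are the flange's). Camera axes: x right, y down, z forward; pixel columns grow to the right and rows downward; lengths in mm; the calibration is good to about 2 mm. A picture is of the moment at which its call begins: read the wrist's pose just before it. There is no depth.
- env.job_done(): hands the job in; it is judged then, once.
The state is a dict: "time_s": time; "qpos": joint angles; "qvel": joint speeds; "effort": joint torques, N m; "ee_pos": TCP position; "ee_rot": TCP orientation; "force": force on the tool from outside, world axes, zero at the start; "torque": the same for the moment, N m; "gripper_width": finger opening in mm; "gripper_force": force on a finger pad.
Only numpy, scipy, OpenCV 4.12 (cv2) and the standard library are available. Lean on these libraries where they do the work, as an engineer would, in place of code of your own. Each camera call takes 0.05 s, during which the arm holds its last target. There are 200 camera calls.

## Working session

There is one attempt and no reset: what is moved stays moved. The work goes in short steps, Python scripts to look and compute and a tool call to move; the robot and the scene stay as the last step left them, time stands still between calls to the robot, and variables do not carry over. Pictures are saved under pics/ and viewed, at most 14 in all, crops included, and the job is handed in when it is done.

Besides the shell and the picture viewer there is one more tool, called after "Emit:" by a JSON object that holds its "name" and its "arguments". step_arm: Moves the arm, as the interface text tells. Its arguments: {"type":"object","properties":{"linear":{"type":"array"},"turn":{"type":"array"},"fingers":{"type":"number"},"force":{"type":"number"}},"required":["linear","turn"]}

```bash
mkdir -p pics; ls; python3 - <<'E'
from workcell import env,cams
import cv2,pickle
D={}
for n in("top","side","wrist"):
    s=env.state();f=cams.grab_frame(n);f["st"]=s;D[n]=f;cv2.imwrite(f"pics/{n}0.png",f["color"])
    print(n,{k:v for k,v in f.items() if k not in("color","st")})
pickle.dump(D,open("f0.pkl","wb"));print(env.state(),env.tips_ahead)
E
```

```text
pics
top {'fx': 545.7976987530901, 'fy': 545.7976987530901, 'cx': 318.9164343886282, 'cy': 242.31377598795396, 'dist': array([-0.00369832,  0.        ,  0.        ,  0.        ,  0.        ]), 'extrinsics': array([[-7.50668712e-03, -9.87662818e-01,  1.56415497e-01,
         3.83605066e+02],
       [-9.99642605e-01,  1.14253166e-02,  2.41686803e-02,
        -1.74860613e+02],
       [-2.56576035e-02, -1.56178168e-01, -9.87395598e-01,
         1.04628406e+03],
       [ 0.00000000e+00,  0.00000000e+00,  0.00000000e+00,
         1.00000000e+00]])}
side {'fx': 439.3884686181931, 'fy': 439.3884686181931, 'cx': 318.41070912559246, 'cy': 239.48925392001433, 'dist': array([-0.0737656,  0.       ,  0.       ,  0.       ,  0.       ]), 'extrinsics': array([[ 9.99665357e-01,  3.99250870e-03, -2.55584437e-02,
         5.58403884e+02],
       [ 2.41007995e-02, -5.02698866e-01,  8.64125570e-01,
        -9.36163000e+02],
       [-9.39817181e-03, -8.64452376e-01, -5.02626864e-01,
         4.82049935e+02],
       [ 0.00000000e+00,  0.00000000e+00,  0.00000000e+00,
         1.00000000e+00]])}
wrist {'fx
[... 520 characters left out ...]
0000000e+00]])}
{'time_s': 0.15, 'qpos': array([-7.24234305e+01,  1.83414430e+01,  8.96908588e+01,  1.66811731e-05,
        7.20445129e+01, -1.14767080e+00]), 'qvel': array([-0.13751167, -0.16099573, -0.22527904,  0.08634433,  0.02250681,
       -0.01980024]), 'effort': array([ 3.82965636e-04, -4.12772512e+01, -2.32154363e+01,  7.28453323e-02,
        4.34759958e-02, -9.52151458e-05]), 'ee_pos': array([ 184.45345116, -544.21476451,  224.32785219]), 'ee_rot': array([-1.79923201e+02, -1.55440281e-03,  1.87242341e+01]), 'force': array([ 1.03118406, -0.04338691, -0.20241484]), 'torque': array([ 0.04405723, -0.0361266 , -0.03084262]), 'gripper_force': 0.0, 'gripper_width': 91.14919537225286} 11.0
```

View pics/top0.png

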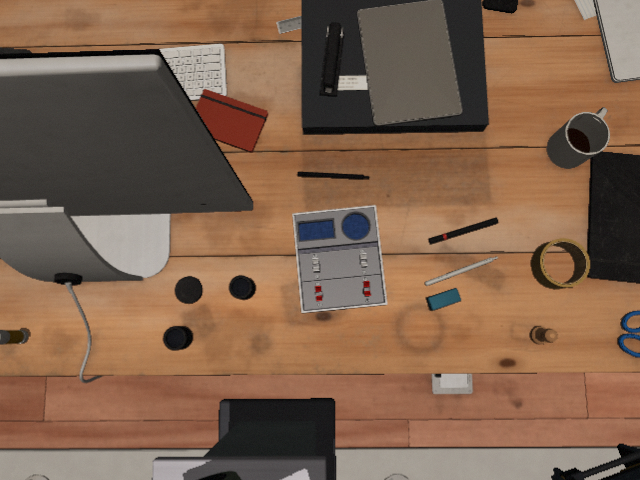

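View pics/side0.png

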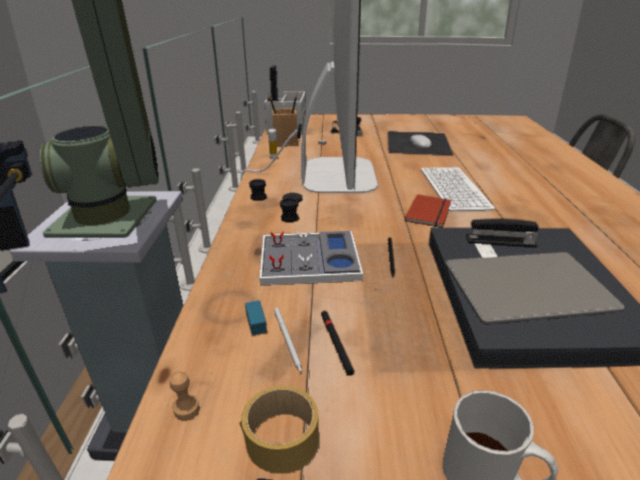

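The top view shows the tray at about (340,258), with the loupe meant at (242,288). The case is at (443,299), the banded marker at (463,231), the white pen at (461,271), the plain black pen at (333,176) and the lens cap at (188,290). In the side view the loupe is at (290,207).

```bash
cat > h.py <<'E'
import numpy as np,cv2,pickle
from scipy.spatial.transform import Rotation as R
def T_tool(st):
    T=np.eye(4);T[:3,:3]=R.from_euler('xyz',st['ee_rot'],degrees=True).as_matrix();T[:3,3]=st['ee_pos'];return T
def ext(f):
    return f['extrinsics'] if 'extrinsics' in f else T_tool(f['st'])@f['tool_from_camera']
def K(f): return np.array([[f['fx'],0,f['cx']],[0,f['fy'],f['cy']],[0,0,1.]])
def pts(f,px,z):
    px=np.asarray(px,float).reshape(-1,1,2);n=cv2.undistortPoints(px,K(f),f['dist']).reshape(-1,2)
    E=ext(f);d=np.c_[n,np.ones(len(n))]@E[:3,:3].T;o=E[:3,3]
    return o+d*((np.asarray(z)-o[2])/d[:,2])[:,None]
def proj(f,P):
    E=np.linalg.inv(ext(f));return cv2.projectPoints(np.asarray(P,float).reshape(-1,1,3),cv2.Rodrigues(E[:3,:3])[0],E[:3,3],K(f),f['dist'])[0].reshape(-1,2)
def grab(n,name=None):
    from workcell import env,cams
    s=env.state();f=cams.grab_frame(n);f['st']=s
    if name: cv2.imwrite(f'pics/{name}.png',f['color']);pickle.dump(f,open(f'{name}.pkl','wb'))
    return f
def blobs(f,mask,z,roi=None,amin=20):
    m=mask.astype(np.uint8)
    if roi: q=np.zeros_like(m);x0,y0,x1,y1=roi;q[y0:y1,x0:x1]=m[y0:y1,x0:x1];m=q
    out=[]
    for c in cv2.findContours(m,cv2.RETR_EXTERNAL,cv2.CHAIN_APPROX_NONE)[0]:
        if cv2.contourArea(c)<amin: continue
        P=pts(f,c.reshape(-1,2),z);r=cv2.minAreaRect(P[:,:2].astype(np.float32))
        (cx,cy),(w,h),a=r
        if w<h: w,h,a=h,w,a+90   # a = direction of long axis
        out.append((c.reshape(-1,2).mean(0).round(1),np.round([cx,cy,w,h,(a+90)%180-90],1)))
    return out
def rel(st,goal,yaw=None):
    T=T_tool(st);l=T[:3,:3].T@(np.asarray(goal)-T[:3,3]);
    t=None if yaw is None else ((-(yaw-st['ee_rot'][2])+90)%180-90)
    return l.round(1),(l/300).round(4),t,None if t is None else round(t/360,4)
E
python3 - <<'E'
from h import *
D=pickle.load(open('f0.pkl','rb'));f=D['top'];im=f['color']
hsv=cv2.cvtColor(im,cv2.COLOR_BGR2HSV);H,S,V=[hsv[...,i].astype(int) for i in range(3)]
def show(n,m,z,roi):
    for b in blobs(f,m,z,roi):print(n,*b)
show('dark loupe',V<60,45,(222,270,262,305))
show('loupe2',V<60,45,(160,320,200,355))
show('cap',V<60,9,(170,272,205,308))
show('case',(H>80)&(H<110)&(S>90),26,(420,280,470,315))
show('marker',V<60,6.2,(420,210,505,250))
show('markred',((H<5)|(H>172))&(S>150),6.2,(420,210,505,250))
show('white',(S<60)&(V>110),4.6,(415,252,505,290))
show('black',V<60,4.8,(290,165,375,185))
show('blue',(H>100)&(H<125)&(S>90),9,(290,205,385,315))
show('red',((H<6)|(H>172))&(S>130),35,(290,205,385,315))
show('tray',(S<50)&(V>90),22,(285,200,392,318))
print(np.round(pts(f,[(293,213),(375,206),(386,304),(302,312)],22),0))
E
```

```text
dark loupe [241.9 287.2] [460.3  -8.3  47.7  41.   71.3]
loupe2 [177.8 337.3] [369.9 107.6  51.4  41.5 -88.4]
cap [188.3 289.4] [460.4 101.5  50.   49.9 -88.5]
case [443.2 298.8] [ 436.4 -379.2   58.4   24.3  -72.2]
marker [435.8 238.9] [ 552.5 -374.1   27.5   11.1  -73.8]
marker [471.3 227.8] [ 573.3 -443.5  103.1   11.2  -73.1]
white [460.5 270.4] [ 491.4 -419.2  145.1    8.   -70.1]
black [332.8 175.3] [ 681.9 -177.9  138.3   10.1   86.3]
blue [315.8 230.1] [ 572.  -143.7   65.5   32.6  -84.9]
blue [355.4 226.1] [ 579.1 -220.4   48.2   47.1   89.3]
red [318.5 298. ] [ 439.7 -148.6    9.2    7.4   89.5]
red [366.9 293. ] [ 448.1 -238.1   11.     7.4   89.5]
red [317.8 288.4] [ 457.2 -146.8    9.3    9.3   89.5]
red [366.1 283.6] [ 465.6 -236.7   11.     9.3   89.5]
tray [338.7 259.1] [ 515.6 -186.8  190.6  161.1    5.2]
[[ 603. -100.   22.]
 [ 615. -258.   22.]
 [ 428. -274.   22.]
 [ 415. -117.   22.]]
```

```bash
python3 -c "
import cv2
a=cv2.imread('pics/top0.png')[195:325,220:510];cv2.imwrite('pics/c0.png',cv2.resize(a,None,fx=2.7,fy=2.7,interpolation=2))"
```

```text
(no output)
```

View pics/c0.png

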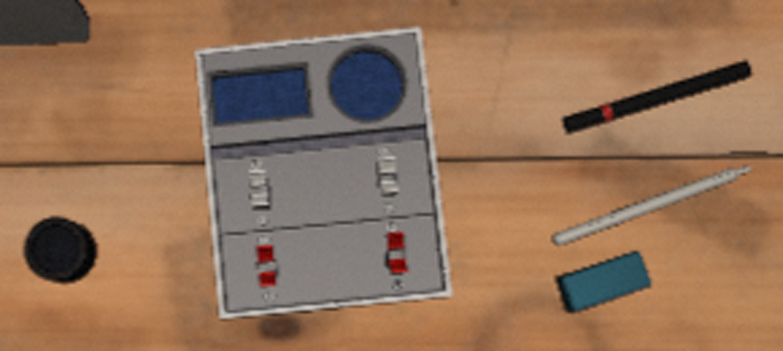

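The crop confirms red clips nearer and white clips behind them. The card pocket is left and the round well right. The marker's band is at crop (608,112).

```bash
python3 - <<'E'
from h import *
D=pickle.load(open('f0.pkl','rb'));f=D['top'];g=D['side']
for z in(100,150,200,300,400):
    P=pts(f,[(252,209)],z);print(z,P.round(0),proj(g,P).round())
s=f['st'];print(rel(s,(460,-10,200),95.2))
E
```

```text
100 [[595. -33. 100.]] [[346. 184.]]
150 [[584. -41. 150.]] [[342. 163.]]
200 [[573. -48. 200.]] [[337. 142.]]
300 [[550. -63. 300.]] [[326.  94.]]
400 [[528. -78. 400.]] [[313.  40.]]
(array([ 432.4, -417.3,   24.9]), array([ 1.4415, -1.3911,  0.0829]), np.float64(-76.47538411575016), np.float64(-0.2124))
```

Emit:
{"name": "step_arm", "arguments": {"linear": [[0.72,-0.69,0],[0.72,-0.69,0],[0.72,-0.69,0],[0.72,-0.69,0],[0.72,-0.69,0],[0.72,-0.69,0]], "turn": [-0.106,-0.106,-0.106,-0.106,-0.106,-0.106]}}

```text
time_s: 0.9
ee_pos: [323.4, -276.6, 224.9]
ee_rot: [-180.0, -0.0, 57.2]
force: [-0.2, -0.5, 0.2]
gripper_width: 91.3
gripper_force: 0.0
```

```bash
python3 - <<'E'
from h import *
from workcell import env
print(rel(env.state(),(460,-10,200),95.2))
E
```

```text
(array([298.1, -29.8,  25.1]), array([ 0.9936, -0.0992,  0.0837]), np.float64(-38.03027931543893), np.float64(-0.1056))
```

Emit:
{"name": "step_arm", "arguments": {"linear": [[0.99,-0.1,0.08],[0.99,-0.1,0.08],[0.99,-0.1,0.08],[0.99,-0.1,0.08],[0.99,-0.1,0.08],[0.99,-0.1,0.08],[0.99,-0.1,0.08]], "turn": [-0.1056,-0.1056,-0.1056,-0.1056,-0.1056,-0.1056,-0.1056]}}

```text
time_s: 1.78
ee_pos: [459.6, -15.1, 200.7]
ee_rot: [-179.9, 0.0, 94.9]
force: [-0.1, -0.6, 0.2]
gripper_width: 90.9
gripper_force: 0.0
```

```bash
python3 - <<'E'
from h import *
f=grab('wrist','w1');im=f['color'];V=im.max(2)
print(f['st']['ee_pos'],f['st']['ee_rot'])
for z in (0,45):
  for b in blobs(f,V<60,z,None,800):print(z,*b)
E
```

```text
[459.63105604 -15.09423288 200.66315483] [-1.79944443e+02  4.43426241e-02  9.48799883e+01]
0 [247.5 418.8] [ 477.1 -221.4  779.2  256.3    5. ]
0 [412.1 334.6] [ 570.9 -129.7  528.1  147.7   -3.9]
0 [319.1 207.8] [464.5 -13.3  52.7  48.   76.1]
45 [247.5 418.8] [ 474.2 -186.2  682.1  224.3    5. ]
45 [412.1 334.6] [ 556.3 -105.9  462.3  129.3   -3.9]
45 [319.1 207.8] [463.1  -4.   46.2  42.   76.1]
```

View pics/w1.png

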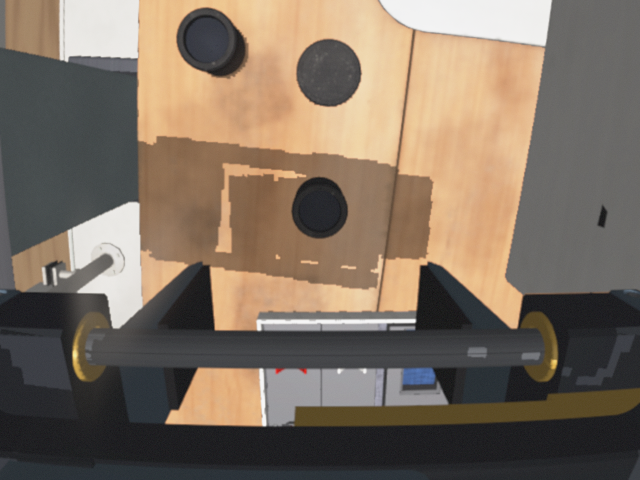

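The loupe is at (319,208), the cap at (328,72) and the other loupe at (210,42). The monitor is clear at the right.

Emit:
{"name": "step_arm", "arguments": {"linear": [[0.025,0.01,0.4],[0.025,0.01,0.4],[0.025,0.01,0.57],[0.025,0.01,0.57],[0.025,0.01,0.57]], "turn": [0,0,0,0,0]}}

```text
time_s: 2.45
ee_pos: [463.5, -7.3, 31.5]
ee_rot: [179.8, 0.0, 94.8]
force: [0.4, 0.1, 0.8]
gripper_width: 91.5
gripper_force: 0.0
```

Emit:
{"name": "step_arm", "arguments": {"linear": [[0,0,0],[0,0,0],[0,0,0],[0,0,0],[0,0,0],[0,0,0]], "turn": [0,0,0,0,0,0], "fingers": 1, "force": 15}}

```text
time_s: 3.2
ee_pos: [462.2, -6.3, 30.0]
ee_rot: [-180.0, 0.0, 94.9]
force: [-0.2, -0.3, 1.7]
gripper_width: 43.5
gripper_force: 15.0
```

Emit:
{"name": "step_arm", "arguments": {"linear": [[0,0,-0.2],[0,0,-0.3],[0,0,-0.3],[0,0,-0.3]], "turn": [0,0,0,0]}}

```text
time_s: 3.7
ee_pos: [461.2, -6.3, 118.9]
ee_rot: [-179.9, -0.0, 94.9]
force: [-0.1, -0.5, -1.4]
gripper_width: 43.5
gripper_force: 15.0
```

```bash
python3 - <<'E'
from h import *
f=grab('wrist','w2');f=grab('side','s2');print(f['st'])
cv2.imwrite('pics/m2.png',np.hstack([cv2.imread('pics/w2.png')[100:480,120:520],cv2.resize(cv2.imread('pics/s2.png')[120:310,200:400],None,fx=2,fy=2)]))
E
```

```text
{'time_s': 3.75, 'qpos': array([-2.20580665e+00,  1.40858094e+01,  1.12911739e+02, -8.09205008e-03,
        5.31787759e+01, -7.10448796e+00]), 'qvel': array([-0.02651302,  0.55623597,  0.09277964, -0.00650798,  0.13005786,
       -0.04874258]), 'effort': array([ 3.72038936e-03, -3.39436483e+01, -1.95807266e+01,  5.82840352e-02,
        3.05259589e-02,  3.34446258e-04]), 'ee_pos': array([461.00663266,  -6.28508374, 118.57660837]), 'ee_rot': array([-1.79824230e+02, -1.53944947e-02,  9.49035174e+01]), 'force': array([ 0.05906445,  0.03718514, -0.86138687]), 'torque': array([-0.0091892 , -0.11208382, -0.01739217]), 'gripper_force': 14.999937862157822, 'gripper_width': 43.50144501987445}
```

View pics/m2.png

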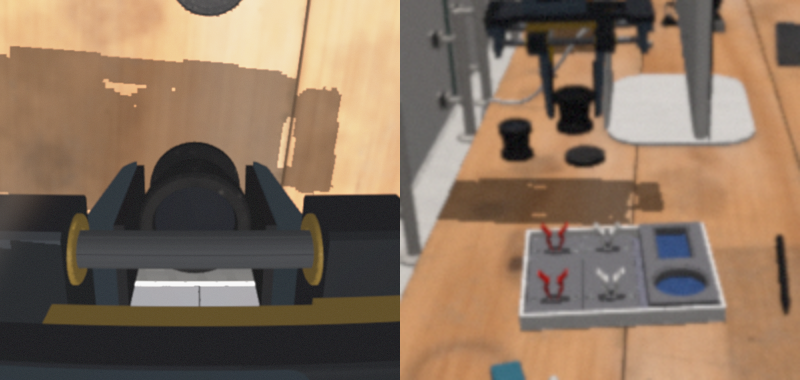

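The loupe is held upright between the pads; its base rim's front edge is at about (315,243) in the wrist image.

```bash
python3 - <<'E'
from h import *
f=pickle.load(open('w2.pkl','rb'))
s=f['st'];dz=s['ee_pos'][2]-30.0
for p,z in(((315,243),dz),((315,243),dz+5),((314,272),dz+45)):
    P=pts(f,[p],z)[0]; l=T_tool(s)[:3,:3].T@(P-s['ee_pos']);print(P.round(1),'tool',l.round(1))
# well / tray goals
d=pickle.load(open('f0.pkl','rb'))['top']
im=d['color'];hsv=cv2.cvtColor(im,cv2.COLOR_BGR2HSV)
yaw=np.radians(5.2);X=np.array([np.cos(yaw),np.sin(yaw)]);Y=np.array([-X[1],X[0]]);c=np.array([515.6,-186.8])
for n,p in dict(well=(579.1,-220.4),pocket=(572,-143.7),red1=(448.5,-147.7),red2=(456.9,-237.4)).items():
    print(n,(np.array(p)-c)@X,(np.array(p)-c)@Y)
E
```

```text
[459.9  13.7  88.9] tool [20.   0.4 30. ]
[459.8  15.1  93.9] tool [21.5  0.4 25. ]
[459.4  15.7 133.9] tool [ 22.1   0.  -15. ]
well 60.1934046174687 -39.21688463605564
pocket 60.07414428846503 37.81094005719355
red1 -63.28010926139842 45.02052611715551
red2 -63.04442275676518 -45.071618112358394
```

Emit:
{"name": "step_arm", "arguments": {"linear": [[-0.74,0.33,-0.05],[-0.74,0.33,-0.05],[-0.74,0.33,-0.05],[-0.74,0.33,-0.05],[-0.74,0.33,-0.05],[-0.74,0.33,-0.05]], "turn": [-0.001,-0.001,-0.001,-0.001,-0.001,-0.001]}}

```text
time_s: 4.55
ee_pos: [578.5, -218.4, 133.1]
ee_rot: [-179.8, -0.1, 95.2]
force: [0.5, 0.3, 0.0]
gripper_width: 43.7
gripper_force: 15.0
```

```bash
python3 - <<'E'
from h import *
f=grab('wrist','w3');im=f['color'];hsv=cv2.cvtColor(im,cv2.COLOR_BGR2HSV);H,S,V=[hsv[...,i].astype(int) for i in range(3)]
print(f['st']['ee_pos'],f['st']['ee_rot'])
for n,m,z in(('blue',(H>100)&(H<125)&(S>90),9),('red',((H<6)|(H>172))&(S>130),38)):
  for b in blobs(f,m,z,None,60):print(n,*b)
E
```

```text
[ 578.54008707 -218.37800855  133.14898672] [-1.79795752e+02 -1.25168474e-01  9.52327129e+01]
blue [314.6 230.9] [ 578.2 -216.    49.7   33.9    6.3]
blue [315.2 125.5] [ 572.  -146.1   66.5   33.8  -85. ]
red [143.1 258.1] [ 467.3 -238.2   12.1    6.1   88.8]
red [121.1 255.6] [ 452.5 -238.3   23.9   11.1   24.5]
red [106.2 118.3] [ 444.5 -150.5   19.7   10.2    3.6]
red [130.6 117.7] [ 460.2 -148.9   10.2    8.4  -84.8]
```

View pics/w3.png

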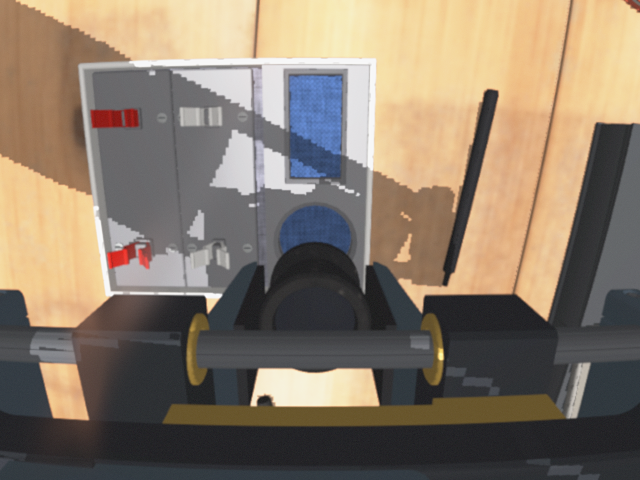

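The pocket (315,125) measures 66.5x33.8 mm, as it should be. The well is at (315,231), partly behind the loupe; its position follows from the pocket.

Emit:
{"name": "step_arm", "arguments": {"linear": [[-0.009,0,0.1],[-0.009,0,0.24],[-0.009,0,0.26],[-0.009,0,0.28],[-0.009,0,0.295],[-0.009,0,0.307],[-0.009,0,0.307]], "turn": [0,0,0,0,0,0,0]}}

```text
time_s: 5.48
ee_pos: [580.1, -221.8, 43.2]
ee_rot: [180.0, 0.0, 95.3]
force: [-0.1, -0.1, -0.8]
gripper_width: 43.9
gripper_force: 15.0
```

Emit:
{"name": "step_arm", "arguments": {"linear": [[-0.0,0,0.008],[-0.0,0,0.012],[0,0,0.012]], "turn": [0,0,0]}}

```text
time_s: 5.85
ee_pos: [579.9, -221.8, 39.1]
ee_rot: [-180.0, -0.0, 95.3]
force: [1.1, 0.7, -0.5]
gripper_width: 43.8
gripper_force: 15.0
```

Emit:
{"name": "step_arm", "arguments": {"linear": [[0,0,0],[0,0,0],[0,0,0],[0,0,0]], "turn": [0,0,0,0], "fingers": 0.6}}

```text
time_s: 6.35
ee_pos: [580.0, -221.8, 39.3]
ee_rot: [180.0, 0.0, 95.3]
force: [-0.5, -1.3, -0.8]
gripper_width: 43.5
gripper_force: 15.0
```

Emit:
{"name": "step_arm", "arguments": {"linear": [[0,0,0],[0,0,-0.1],[0,0,-0.3],[0,0,-0.45],[0,0,-0.45],[0,0,-0.45]], "turn": [0,0,0,0,0,0], "fingers": 0}}

```text
time_s: 7.1
ee_pos: [579.5, -221.5, 173.7]
ee_rot: [-179.9, -0.0, 95.3]
force: [-0.3, 0.6, -0.3]
gripper_width: 45.5
gripper_force: 0.0
```

```bash
python3 - <<'E'
from h import *
f=grab('side','s4');cv2.imwrite('pics/s4c.png',cv2.resize(f['color'][200:300,240:400],None,fx=3,fy=3));print(f['st']['ee_pos'],f['st']['force'])
print(rel(f['st'],(436.4,-379.2,150),107.8))
E
```

```text
[ 579.4925128  -221.53810994  173.70957512] [-0.27191983  0.64264957 -0.26813643]
(array([-143.9, -156.9,   23.8]), array([-0.4796, -0.5231,  0.0793]), np.float64(-12.538608460836656), np.float64(-0.0348))
```

View pics/s4c.png

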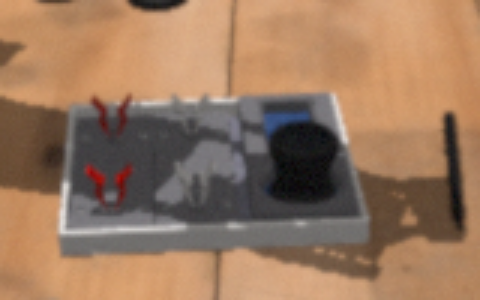

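The loupe stands upright in the well, at crop (303,160). Next is the card case.

Emit:
{"name": "step_arm", "arguments": {"linear": [[-0.48,-0.523,0.08],[-0.48,-0.523,0.08],[-0.48,-0.523,0.08],[-0.48,-0.523,0.08],[-0.48,-0.523,0.08],[-0.48,-0.523,0.08]], "turn": [-0.035,-0.035,-0.035,-0.035,-0.035,-0.035], "fingers": -0.3}}

```text
time_s: 7.9
ee_pos: [437.1, -378.8, 149.3]
ee_rot: [-180.0, -0.1, 107.9]
force: [-0.5, 0.1, -0.2]
gripper_width: 59.0
gripper_force: 0.0
```

```bash
cat >> h.py <<'E'
def hsvm(f):
    h=cv2.cvtColor(f['color'],cv2.COLOR_BGR2HSV);return [h[...,i].astype(int) for i in range(3)]
E
python3 - <<'E'
from h import *
f=grab('wrist','w5');H,S,V=hsvm(f);s=f['st'];print(s['ee_pos'],s['ee_rot'])
for z in(0,26):
  for b in blobs(f,(H>80)&(H<110)&(S>90),z,None,300):print('case',z,*b)
for b in blobs(f,(S<60)&(V>110),4.6,None,300):print('white',*b)
E
```

```text
[ 437.11818778 -378.77232898  149.29799518] [-1.79974696e+02 -1.04394478e-01  1.07860435e+02]
case 0 [312.7 232.8] [ 439.  -388.    64.1   26.1  -71.7]
case 26 [312.7 232.8] [ 437.  -381.1   58.7   23.9  -71.7]
white [364.6 268. ] [ 485.1 -401.   103.7    9.   -70. ]
white [20.  31.8] [ 190.7 -306.3   35.    31.4   88.5]
white [524.4  72.4] [ 524.4 -211.2  201.6  117.2    5.1]
white [ 86.1 153.1] [ 246.8 -402.7  267.6  108.3   90. ]
```

View pics/w5.png

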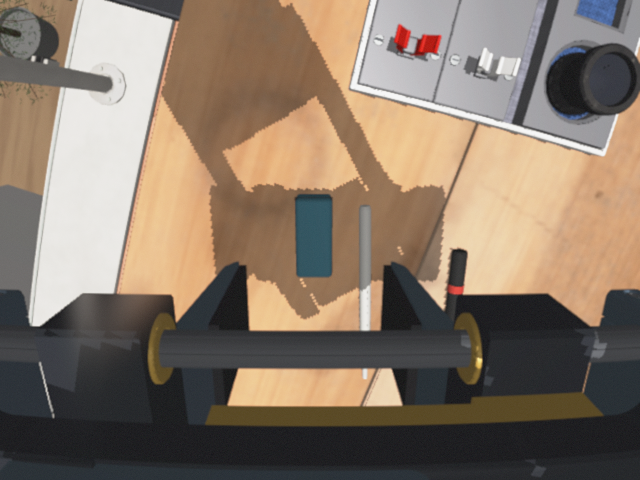

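The case is at (313,235) between the fingers. The white pen is beside it at x=365, low enough to clear. The loupe is upright in its well at (595,80).

Emit:
{"name": "step_arm", "arguments": {"linear": [[-0.005,-0.002,0.2],[-0.005,-0.002,0.36],[-0.005,-0.002,0.41],[-0.005,-0.002,0.41],[-0.005,-0.002,0.41]], "turn": [0,0,0,0,0], "fingers": -0.05}}

```text
time_s: 8.57
ee_pos: [438.4, -382.0, 29.2]
ee_rot: [179.9, 0.2, 107.9]
force: [0.4, -0.1, 1.0]
gripper_width: 47.9
gripper_force: 0.0
```

Emit:
{"name": "step_arm", "arguments": {"linear": [[0,0,0],[0,0,0],[0,0,0],[0,0,0],[0,0,0]], "turn": [0,0,0,0,0], "fingers": 1, "force": 20}}

```text
time_s: 9.2
ee_pos: [437.1, -381.5, 28.1]
ee_rot: [180.0, 0.1, 107.9]
force: [-1.0, 0.1, 6.2]
gripper_width: 25.5
gripper_force: 20.0
```

Emit:
{"name": "step_arm", "arguments": {"linear": [[0,0,-0.1],[0,0,-0.3],[0,0,-0.35],[0,0,-0.35]], "turn": [0,0,0,0]}}

```text
time_s: 9.7
ee_pos: [437.0, -381.3, 132.8]
ee_rot: [180.0, 0.1, 107.9]
force: [0.4, 0.6, -0.5]
gripper_width: 25.5
gripper_force: 20.0
```

```bash
python3 - <<'E'
from h import *
f=grab('wrist','w6');H,S,V=hsvm(f);s=f['st'];print(s['ee_pos'],s['ee_rot'])
m=(H>80)&(H<110)&(S>80)
c=max(cv2.findContours(m.astype(np.uint8),0,1)[0],key=cv2.contourArea).reshape(-1,2);print(cv2.boundingRect(c))
y0=c[c[:,1]<c[:,1].min()+2].mean(0)
for h in(0,22,26):
    P=pts(f,[y0],s['ee_pos'][2]-27+h)[0];print(h,y0,(T_tool(s)[:3,:3].T@(P-s['ee_pos'])).round(1))
print(rel(s,(572,-146,150),95.2))
E
```

```text
[ 437.04403625 -381.3050059   132.81398897] [1.79953895e+02 8.40024732e-02 1.07858480e+02]
(283, 233, 64, 98)
0 [314.5  233.08] [25.7  0.2 27. ]
22 [314.5  233.08] [31.6  0.2  5. ]
26 [314.5  233.08] [32.7  0.2  1. ]
(array([182.6, 200.6, -17.3]), array([ 0.6085,  0.6688, -0.0576]), np.float64(12.658480130662426), np.float64(0.0352))
```

View pics/w6.png

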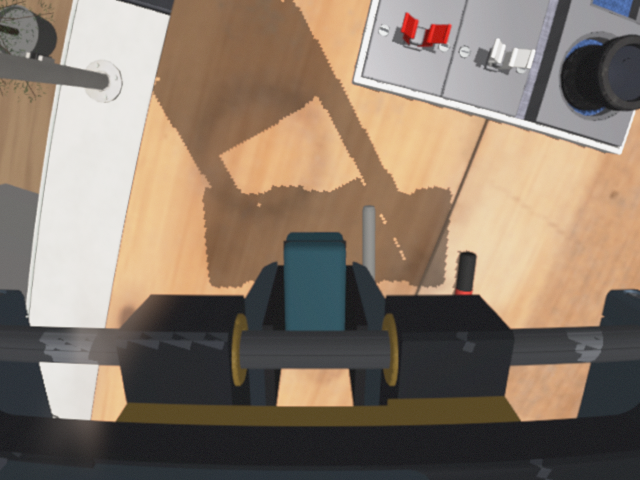

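The case hangs level in the grip with its near edge at (314,233), so its centre is about 1 mm behind the TCP.

Emit:
{"name": "step_arm", "arguments": {"linear": [[0.612,0.67,0],[0.612,0.67,0],[0.612,0.67,0],[0.612,0.67,0],[0.612,0.67,0],[0.612,0.67,0],[0.612,0.67,0]], "turn": [0.035,0.035,0.035,0.035,0.035,0.035,0.035]}}

```text
time_s: 10.62
ee_pos: [570.6, -145.2, 130.6]
ee_rot: [-179.8, -0.0, 95.3]
force: [-0.5, -1.2, 0.3]
gripper_width: 25.9
gripper_force: 20.0
```

```bash
python3 - <<'E'
from h import *
f=grab('wrist','w7');H,S,V=hsvm(f);s=f['st'];print(s['ee_pos'],s['ee_rot'],rel(s,(572,-144.8,38),95.2))
for b in blobs(f,(H>100)&(H<125)&(S>90),9,None,60):print('blue',*b)
for b in blobs(f,((H<6)|(H>172))&(S>130),38,None,60):print('red',*b)
g=grab('side','s7')
cv2.imwrite('pics/m7.png',np.hstack([f['color'][:400,60:460],cv2.resize(g['color'][130:330,240:440],None,fx=2,fy=2)]))
E
```

```text
[ 570.62009104 -145.20801947  130.62354698] [-1.79805093e+02 -3.03733138e-02  9.52530117e+01] (array([ 0.2,  1.7, 92.6]), array([0.0008, 0.0058, 0.3087]), np.float64(0.053011709831508824), np.float64(0.0001))
blue [316.9 211.8] [ 570.8 -129.7   33.4   29.6    4.5]
red [142.4 232.4] [ 460.  -147.    15.2    8.   -85. ]
red [119.3 232.7] [ 445.  -148.9   23.5   11.4   22.6]
red [615.8  62.8] [748.1 -11.7  56.9  51.  -21.6]
```

View pics/m7.png

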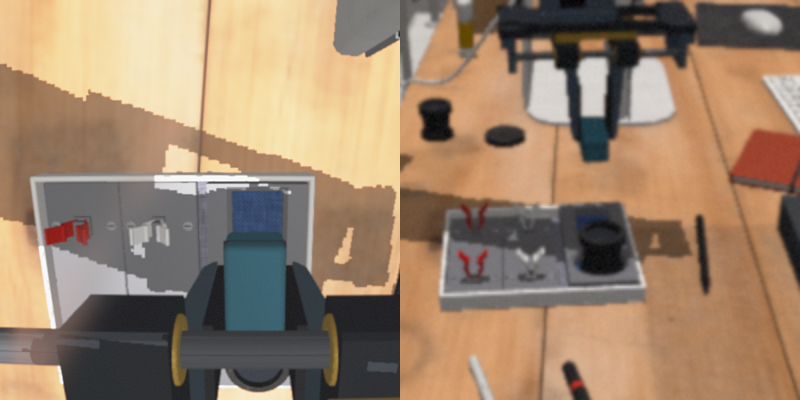

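The pocket's blue floor edge agrees with the pocket position. The case is aligned with it, and the side view shows the loupe seated.

Emit:
{"name": "step_arm", "arguments": {"linear": [[0.001,0.005,0.12],[0.001,0.005,0.24],[0.001,0.005,0.26],[0.001,0.005,0.28],[0.001,0.005,0.295],[0.001,0.005,0.305],[0.001,0.005,0.305]], "turn": [0,0,0,0,0,0,0]}}

```text
time_s: 11.6
ee_pos: [573.5, -144.3, 41.1]
ee_rot: [180.0, 0.0, 95.3]
force: [0.3, -0.4, -0.2]
gripper_width: 25.8
gripper_force: 20.0
```

Emit:
{"name": "step_arm", "arguments": {"linear": [[0,-0.003,0.006],[0,-0.003,0.012],[0,-0.003,0.012],[0,-0.003,0.012]], "turn": [0,0,0,0]}}

```text
time_s: 12.1
ee_pos: [572.5, -144.4, 37.1]
ee_rot: [180.0, 0.0, 95.3]
force: [-0.8, 0.3, -0.4]
gripper_width: 25.7
gripper_force: 20.0
```

Emit:
{"name": "step_arm", "arguments": {"linear": [[0,0,0],[0,0,0],[0,0,0],[0,0,0]], "turn": [0,0,0,0], "fingers": 0.1}}

```text
time_s: 12.6
ee_pos: [572.5, -144.4, 37.2]
ee_rot: [180.0, 0.0, 95.3]
force: [1.2, -0.0, -0.1]
gripper_width: 41.0
gripper_force: 0.0
```

Emit:
{"name": "step_arm", "arguments": {"linear": [[0,0,-0.05],[0,0,-0.25],[0,0,-0.4],[0,0,-0.4],[0,0,-0.4]], "turn": [0,0,0,0,0]}}

```text
time_s: 13.22
ee_pos: [572.0, -144.3, 157.3]
ee_rot: [-180.0, 0.0, 95.3]
force: [-0.5, 0.3, -0.7]
gripper_width: 41.2
gripper_force: 0.0
```

```bash
python3 - <<'E'
from h import *
f=grab('wrist','w8');s=f['st'];print(s['ee_pos'],s['ee_rot'])
H,S,V=hsvm(f)
for b in blobs(f,(H>80)&(H<100)&(S>90),35,None,300):print('case',*b)
g=grab('side','s8')
cv2.imwrite('pics/m8.png',np.hstack([f['color'][:400,60:460],cv2.resize(g['color'][200:300,240:340],None,fx=4,fy=4)]))
print(rel(s,(567.5,-424,150),106.9))
E
```

```text
[ 572.02917443 -144.27244668  157.34829639] [-1.79993770e+02  3.68717337e-03  9.52609277e+01]
case [315.2 232.2] [ 572.6 -144.2   59.7   25.1  -84.3]
(array([-278.1,  -30.2,    7.4]), array([-0.9271, -0.1005,  0.0246]), np.float64(-11.639072275160373), np.float64(-0.0323))
```

View pics/m8.png

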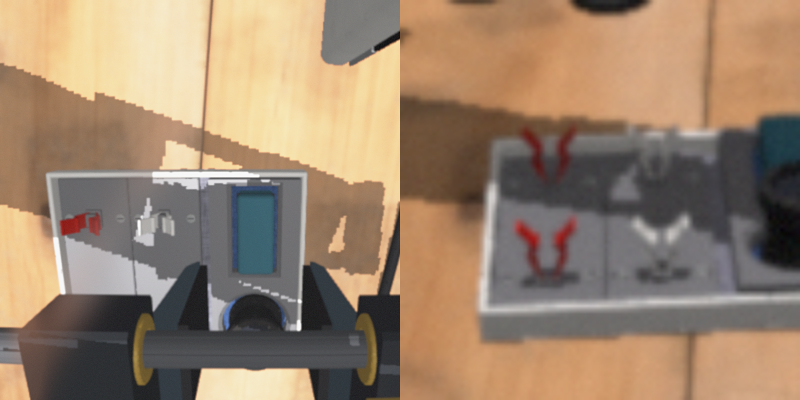

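The case lies in the pocket at (255,232 in the crop), with blue visible all round it. Next is the marker.

Emit:
{"name": "step_arm", "arguments": {"linear": [[-0.937,-0.098,0.02],[-0.937,-0.098,0.02],[-0.937,-0.098,0.02],[-0.937,-0.098,0.02],[-0.937,-0.098,0.02],[-0.937,-0.098,0.02],[-0.937,-0.098,0.02]], "turn": [-0.032,-0.032,-0.032,-0.032,-0.032,-0.032,-0.032]}}

```text
time_s: 14.2
ee_pos: [568.5, -426.0, 149.7]
ee_rot: [-179.9, -0.2, 106.8]
force: [0.8, 0.2, 0.1]
gripper_width: 40.8
gripper_force: 0.0
```

```bash
python3 - <<'E'
from h import *
f=grab('wrist','w9');s=f['st'];print(s['ee_pos'],s['ee_rot'])
H,S,V=hsvm(f)
for b in blobs(f,(V<75)|(((H<6)|(H>172))&(S>130)),6.2,(230,60,390,330),100):print('marker',*b)
cv2.imwrite('pics/w9.png',f['color'])
E
```

```text
[ 568.49344061 -426.0317904   149.72635565] [-1.79924891e+02 -1.56983911e-01  1.06774745e+02]
marker [375.1 298.4] [ 631.3 -466.8   58.    22.   -71.2]
marker [250.3 300.1] [ 534.6 -496.1   58.5   30.2  -75.2]
marker [314.4 225.1] [ 569.3 -429.7  138.7   11.7  -73. ]
```

View pics/w9.png

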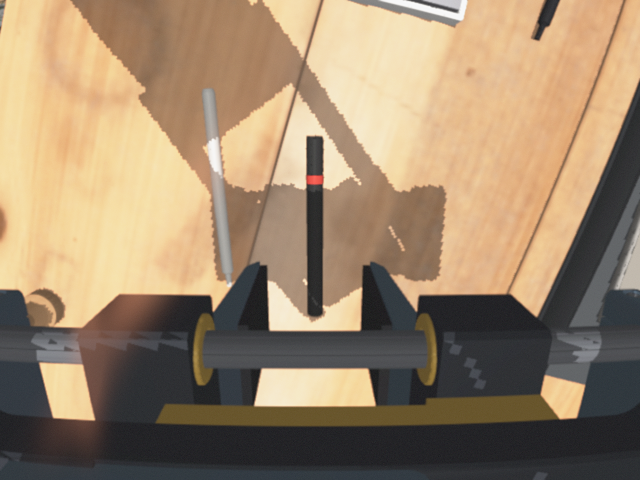

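The marker, with its red band at (315,181), runs vertically at x=314 and measures 138.7 mm long as expected. The white pen is well clear at x≈215.

Emit:
{"name": "step_arm", "arguments": {"linear": [[-0.011,-0.001,0.2],[-0.011,-0.001,0.38],[-0.011,-0.001,0.43],[-0.011,-0.001,0.448],[-0.011,-0.001,0.448],[-0.011,-0.001,0.448]], "turn": [-0.0006,-0.0006,-0.0006,-0.0006,-0.0006,-0.0006]}}

```text
time_s: 15.0
ee_pos: [570.8, -431.0, 19.1]
ee_rot: [179.9, 0.2, 107.0]
force: [-0.5, -0.8, 1.2]
gripper_width: 40.8
gripper_force: 0.0
```

Emit:
{"name": "step_arm", "arguments": {"linear": [[0.005,-0.004,0.01],[0.005,-0.004,0.02],[0.005,-0.004,0.02],[0.005,-0.004,0.02]], "turn": [0,0,0,0]}}

```text
time_s: 15.5
ee_pos: [568.1, -429.3, 11.3]
ee_rot: [180.0, 0.0, 107.0]
force: [-0.8, 0.4, 4.3]
gripper_width: 40.9
gripper_force: 2.4
```

Emit:
{"name": "step_arm", "arguments": {"linear": [[0,0,-0.004],[0,0,-0.004],[0,0,-0.004]], "turn": [0,0,0]}}

```text
time_s: 15.88
ee_pos: [568.0, -429.1, 11.6]
ee_rot: [-180.0, -0.0, 107.0]
force: [0.8, 0.6, -0.4]
gripper_width: 41.2
gripper_force: 0.0
```

Emit:
{"name": "step_arm", "arguments": {"linear": [[0,0,0],[0,0,0],[0,0,0],[0,0,0],[0,0,0],[0,0,0]], "turn": [0,0,0,0,0,0], "fingers": 1, "force": 40}}

```text
time_s: 16.62
ee_pos: [568.0, -429.2, 12.0]
ee_rot: [180.0, 0.0, 107.0]
force: [-0.2, -0.0, 0.2]
gripper_width: 11.2
gripper_force: 40.0
```

Emit:
{"name": "step_arm", "arguments": {"linear": [[0,0,-0.1],[0,0,-0.3],[0,0,-0.4],[0,0,-0.4],[0,0,-0.4]], "turn": [0,0,0,0,0]}}

```text
time_s: 17.25
ee_pos: [567.3, -428.5, 130.4]
ee_rot: [-179.9, -0.1, 107.0]
force: [-0.2, -0.2, -0.9]
gripper_width: 11.5
gripper_force: 40.0
```

```bash
python3 - <<'E'
from h import *
f=grab('wrist','w10');s=f['st'];print(s['ee_pos'],s['ee_rot'],s['gripper_width'])
H,S,V=hsvm(f)
m=(((H<6)|(H>172))&(S>130))
for b in blobs(f,m,s['ee_pos'][2]-12.2+6.2,(200,60,420,330),20):print('band',*b)
c=np.array([515.6+.4*0,-187.]);a=np.radians(5.2);X=np.array([np.cos(a),np.sin(a)])
# pocket centre by wrist -> tray frame
p=np.array([572.2,-146.]);Y=np.array([-X[1],X[0]])
o=p-60.1*X-38*Y
red=o-63.1*X;print('tray o',o,'red',red,'white',red+54*X)
print(rel(s,(*red,s['ee_pos'][2]),95.2))
E
```

```text
[ 567.2714248  -428.54608108  130.41961951] [-1.79911555e+02 -1.22846960e-01  1.06995124e+02] 11.527812647035363
band [314.5 217.8] [ 556.5 -392.6   12.8    7.4   19. ]
tray o [ 515.79138569 -189.29062522] red [ 452.95108014 -195.00954103] white [ 506.72883766 -190.1153817 ]
(array([256.8, -41.1,   0.6]), array([ 0.8558, -0.1369,  0.002 ]), np.float64(11.795124106627597), np.float64(0.0328))
```

Emit:
{"name": "step_arm", "arguments": {"linear": [[0.856,-0.137,0],[0.856,-0.137,0],[0.856,-0.137,0],[0.856,-0.137,0],[0.856,-0.137,0],[0.856,-0.137,0],[0.856,-0.137,0]], "turn": [0.0328,0.0328,0.0328,0.0328,0.0328,0.0328,0.0328]}}

```text
time_s: 18.18
ee_pos: [454.6, -196.8, 131.6]
ee_rot: [180.0, 0.0, 95.2]
force: [-0.1, 0.2, -0.2]
gripper_width: 11.8
gripper_force: 40.0
```

```bash
python3 - <<'E'
from h import *
f=grab('wrist','w11');s=f['st'];print(s['ee_pos'],s['ee_rot'])
H,S,V=hsvm(f)
for b in blobs(f,(((H<6)|(H>172))&(S>130)),40,None,30):print('red40',*b)
t=grab('top','t11');H,S,V=hsvm(t)
for b in blobs(t,((H<6)|(H>172))&(S>130),35,(290,205,385,315)):print('topred',*b)
cv2.imwrite('pics/m11.png',cv2.resize(f['color'][0:300,150:480],None,fx=2,fy=2))
E
```

```text
[ 454.63574845 -196.77135193  131.61818697] [1.79979491e+02 3.53486074e-02 9.51510701e+01]
red40 [314.2 217.8] [ 453.1 -178.9   19.1   10.7    3.1]
red40 [333.  170.5] [ 461.7 -148.7   10.2    3.6  -84.3]
red40 [295.  170.5] [ 438.9 -150.8   10.3    4.8  -85.4]
topred [318.5 298. ] [ 439.7 -148.6    9.2    7.4   89.5]
```

View pics/m11.png

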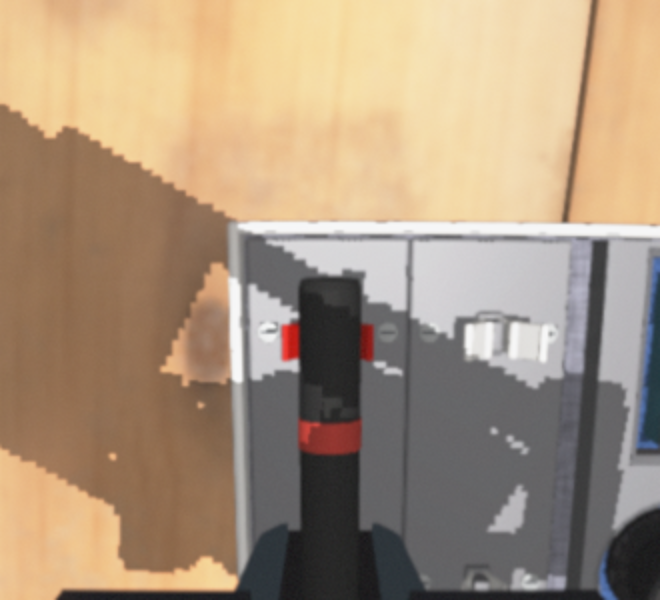

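The marker is centred over the far red clip, whose jaws are at crop (291,342) and (367,342). It is about 0.5 mm right of centre, well within the mouth.

Emit:
{"name": "step_arm", "arguments": {"linear": [[0.005,-0.002,0.15],[0.005,-0.002,0.25],[0.005,-0.002,0.27],[0.005,-0.002,0.27],[0.005,-0.002,0.27]], "turn": [0,0,0,0,0]}}

```text
time_s: 18.9
ee_pos: [454.0, -194.8, 52.1]
ee_rot: [179.9, 0.1, 95.2]
force: [0.2, -0.9, 0.6]
gripper_width: 11.1
gripper_force: 40.0
```

Emit:
{"name": "step_arm", "arguments": {"linear": [[0,0,0.015],[0,0,0.025],[0,0,0.035],[0,0,0.042],[0,0,0.05],[0,0,0.056],[0,0,0.056]], "turn": [0,0,0,0,0,0,0]}}

```text
time_s: 19.77
ee_pos: [453.0, -194.2, 33.6]
ee_rot: [-180.0, 0.0, 95.2]
force: [2.6, -0.5, -2.5]
gripper_width: 11.8
gripper_force: 40.0
```

Emit:
{"name": "step_arm", "arguments": {"linear": [[0,0,0.005],[0,0,0.008],[0,0,0.008],[0,0,0.008]], "turn": [0,0,0,0]}}

```text
time_s: 20.27
ee_pos: [453.2, -194.1, 31.7]
ee_rot: [180.0, 0.0, 95.2]
force: [3.2, 0.7, -4.1]
gripper_width: 11.8
gripper_force: 40.0
```

Emit:
{"name": "step_arm", "arguments": {"linear": [[0,0,0],[0,0,0],[0,0,0]], "turn": [0,0,0], "fingers": 0.35}}

```text
time_s: 20.65
ee_pos: [452.5, -194.1, 31.8]
ee_rot: [-180.0, -0.0, 95.2]
force: [0.8, 0.0, -0.9]
gripper_width: 29.8
gripper_force: 0.0
```

Emit:
{"name": "step_arm", "arguments": {"linear": [[0,0,-0.05],[0,0,-0.2],[0,0,-0.4],[0,0,-0.4],[0,0,-0.4]], "turn": [0,0,0,0,0]}}

```text
time_s: 21.28
ee_pos: [452.2, -193.9, 151.4]
ee_rot: [-180.0, -0.0, 95.2]
force: [-0.7, 0.6, 0.2]
gripper_width: 29.7
gripper_force: 0.0
```

```bash
python3 - <<'E'
from h import *
f=grab('wrist','w12');s=f['st'];print(s['ee_pos'],s['ee_rot'])
g=grab('side','s12')
cv2.imwrite('pics/m12.png',np.hstack([f['color'][80:480,140:500],cv2.resize(g['color'][210:290,250:338],None,fx=5,fy=5)]))
print(rel(s,(491.4,-421,150),109.9))
E
```

```text
[ 452.24479036 -193.92385943  151.43581442] [-1.79955893e+02 -1.18140257e-02  9.51874636e+01]
(array([-229.7,   18.5,    1.4]), array([-0.7656,  0.0615,  0.0046]), np.float64(-14.712536360272992), np.float64(-0.0409))
```

View pics/m12.png

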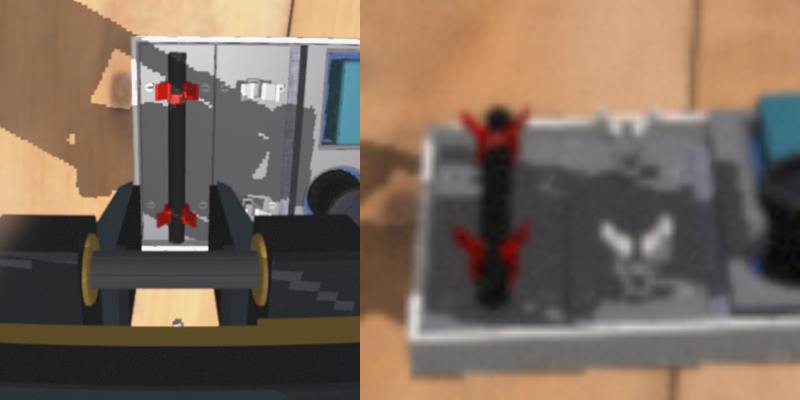

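The marker lies between the jaws of both red clips, at crop (177,92) and (177,215). I'll check its height numerically on the way to the pen.

Emit:
{"name": "step_arm", "arguments": {"linear": [[-0.765,0.062,0],[-0.765,0.062,0],[-0.765,0.062,0],[-0.765,0.062,0],[-0.765,0.062,0],[-0.765,0.062,0]], "turn": [-0.041,-0.041,-0.041,-0.041,-0.041,-0.041]}}

```text
time_s: 22.12
ee_pos: [491.4, -420.0, 150.0]
ee_rot: [-179.9, -0.2, 109.9]
force: [-0.0, 0.1, 0.1]
gripper_width: 29.3
gripper_force: 0.0
```

```bash
python3 - <<'E'
from h import *
f=grab('wrist','w13');s=f['st'];print(s['ee_pos'],s['ee_rot'])
H,S,V=hsvm(f)
for b in blobs(f,(S<70)&(V>90),4.6,(230,60,390,330),100):print('pen',*b)
g=pickle.load(open('s12.pkl','rb'));a=np.radians(5.2);Y=np.array([-np.sin(a),np.cos(a)]);c=np.array([454.1,-194.6])
H,S,V=hsvm(g);m=(V<60);m[:,:260]=0;m[:,292:]=0;m[:228]=0;m[275:]=0
ct=max(cv2.findContours(m.astype(np.uint8),0,1)[0],key=cv2.contourArea);print(cv2.boundingRect(ct))
for z in(26,31,36):
    P=[(*(c+k*Y),zz) for k in(-69,69) for zz in(z-6.2,z,z+6.2)];print(z,proj(g,P).round(1).tolist())
# clip bottoms / white clip centre from w12
w=pickle.load(open('w12.pkl','rb'));H,S,V=hsvm(w)
for b in blobs(w,((H<6)|(H>172))&(S>130),38,None,40):print('red',*b)
cv2.imwrite('pics/w13.png',np.hstack([f['color'][60:360,180:480],cv2.resize(w['color'][100:200,360:460],(300,300))]))
E
```

```text
[ 491.36852486 -419.9623419   149.95181747] [-179.90833071   -0.21073473  109.93224937]
pen [339.5 314.8] [ 533.4 -481.2   30.1   15.6  -73.9]
pen [375.  273.4] [ 550.6 -439.4   38.9   10.9  -27.5]
pen [315.5 222.3] [ 493.2 -422.2  149.4    9.1  -70.2]
(272, 239, 10, 34)
26 [[276.8, 272.3], [276.6, 269.5], [276.4, 266.7], [277.7, 235.7], [277.6, 233.1], [277.4, 230.6]]
31 [[276.6, 270.0], [276.4, 267.3], [276.2, 264.5], [277.6, 233.6], [277.4, 231.1], [277.3, 228.5]]
36 [[276.4, 267.8], [276.3, 265.0], [276.1, 262.2], [277.5, 231.6], [277.3, 229.0], [277.1, 226.4]]
red [304.4 295.7] [ 448.7 -237.6   17.    10.   -85. ]
red [328.2 296. ] [ 465.7 -236.1   18.6   10.   -84. ]
red [316.5 172.6] [ 450.  -150.5   27.6   13.7    5.2]
```

View pics/w13.png

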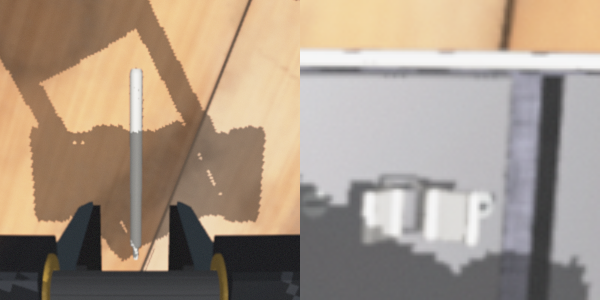

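The pen lies vertically at crop x=136 and measures 149 mm, as expected. The marker's underside is at side-image row 272, matching home height (26 mm). My picture quota is used up, so the rest is checked by numbers only.

Emit:
{"name": "step_arm", "arguments": {"linear": [[-0.008,0.004,0.2],[-0.008,0.004,0.38],[-0.008,0.004,0.43],[-0.008,0.004,0.445],[-0.008,0.004,0.445],[-0.008,0.004,0.445],[-0.008,0.004,0.445]], "turn": [0,0,0,0,0,0,0]}}

```text
time_s: 23.05
ee_pos: [494.7, -423.4, 19.6]
ee_rot: [179.9, 0.1, 109.9]
force: [0.4, 0.5, 0.5]
gripper_width: 29.3
gripper_force: 0.0
```

Emit:
{"name": "step_arm", "arguments": {"linear": [[0.004,0,0.01],[0.004,0,0.02],[0.004,0,0.02],[0.004,0,0.02]], "turn": [0,0,0,0]}}

```text
time_s: 23.55
ee_pos: [493.7, -421.8, 12.1]
ee_rot: [-180.0, -0.0, 109.9]
force: [-0.6, -0.1, -0.4]
gripper_width: 29.6
gripper_force: 0.0
```

Emit:
{"name": "step_arm", "arguments": {"linear": [[0,0,0],[0,0,0],[0,0,0],[0,0,0],[0,0,0]], "turn": [0,0,0,0,0], "fingers": 1, "force": 40}}

```text
time_s: 24.18
ee_pos: [493.8, -421.8, 12.3]
ee_rot: [180.0, 0.0, 110.0]
force: [0.2, 0.4, 0.5]
gripper_width: 8.2
gripper_force: 40.0
```

Emit:
{"name": "step_arm", "arguments": {"linear": [[0,0,-0.1],[0,0,-0.3],[0,0,-0.4],[0,0,-0.4],[0,0,-0.4]], "turn": [0,0,0,0,0]}}

```text
time_s: 24.8
ee_pos: [493.0, -421.1, 130.8]
ee_rot: [-179.9, -0.1, 110.0]
force: [-1.1, 0.1, -0.3]
gripper_width: 8.1
gripper_force: 40.0
```

```bash
python3 - <<'E'
from h import *
from workcell import env
s=env.state();print(s['ee_pos'],s['ee_rot'])
a=np.radians(5.2);w=np.array([454.1,-194.6])+54*np.array([np.cos(a),np.sin(a)]);print(w,rel(s,(*w,s['ee_pos'][2]),95.2))
E
```

```text
[ 493.00423118 -421.05401981  130.82964421] [-1.79928003e+02 -1.27370132e-01  1.09950877e+02]
[ 507.87775753 -189.70584067] (array([212.4,  92.9,   0.4]), array([0.708 , 0.3097, 0.0012]), np.float64(14.75087694394226), np.float64(0.041))
```

Emit:
{"name": "step_arm", "arguments": {"linear": [[0.708,0.31,0],[0.708,0.31,0],[0.708,0.31,0],[0.708,0.31,0],[0.708,0.31,0],[0.708,0.31,0],[0.708,0.31,0]], "turn": [0.041,0.041,0.041,0.041,0.041,0.041,0.041]}}

```text
time_s: 25.68
ee_pos: [508.5, -191.4, 131.6]
ee_rot: [-179.9, -0.0, 95.1]
force: [-0.3, -0.3, -0.3]
gripper_width: 8.1
gripper_force: 40.0
```

```bash
python3 - <<'E'
from h import *
f=grab('wrist','w14');s=f['st'];print(s['ee_pos'],s['ee_rot'])
# brightness rows through far white clip: predicted jaw tip pixels
a=np.radians(5.2);X=np.array([np.cos(a),np.sin(a)]);Y=np.array([-X[1],X[0]]);w=np.array([507.9,-189.7])
print('pred jaws',proj(f,[(*(w+45*Y+d*X),39) for d in(-12,-10,0,10,12)]).round(1).tolist())
H,S,V=hsvm(f);c=proj(f,[(*(w+45*Y),39)])[0].round().astype(int)
for dy in(-4,0,4):print('V',V[c[1]+dy,c[0]-34:c[0]+35:1].tolist())
print('held pen axis px',proj(f,[(*(s['ee_pos'][:2]+k*np.array([-.09,.996])),s['ee_pos'][2]-7.7) for k in(40,60)]).round(1).tolist())
# marker in red clips, wrist check
E
```

```text
[ 508.45737505 -191.41242548  131.55309039] [-1.79942532e+02 -7.80037294e-03  9.51068845e+01]
pred jaws [[293.8, 171.3], [297.1, 171.3], [313.6, 171.2], [330.2, 171.2], [333.5, 171.2]]
V [228, 215, 211, 211, 212, 213, 220, 233, 235, 204, 214, 216, 213, 245, 248, 247, 241, 237, 235, 212, 197, 195, 189, 157, 130, 130, 139, 143, 149, 152, 157, 160, 162, 166, 171, 170, 171, 167, 166, 164, 160, 161, 154, 152, 147, 141, 141, 153, 156, 153, 150, 165, 185, 190, 172, 128, 111, 110, 112, 125, 118, 105, 99, 98, 98, 100, 105, 121, 132]
V [220, 218, 231, 240, 242, 240, 226, 221, 221, 222, 222, 218, 218, 245, 248, 247, 241, 237, 238, 238, 238, 239, 235, 198, 139, 131, 139, 145, 149, 153, 156, 160, 161, 166, 169, 172, 171, 167, 166, 163, 161, 160, 155, 152, 146, 140, 142, 152, 156, 153, 151, 166, 187, 191, 170, 126, 112, 112, 112, 114, 115, 123, 132, 137, 138, 136, 126, 118, 112]
V [221, 221, 222, 221, 220, 221, 221, 221, 222, 221, 221, 217, 220, 245, 248, 247, 241, 237, 238, 238, 238, 238, 235, 196, 139, 130, 139, 144, 150, 153, 155, 159, 161, 167, 169, 172, 170, 167, 165, 163, 162, 160, 156, 152, 146, 141, 141, 153, 156, 151, 147, 169, 191, 191, 166, 124, 111, 112, 112, 113, 112, 113, 112, 113, 111, 112, 113, 111, 114]
held pen axis px [[313.9, 211.7], [313.8, 162.7]]
```

Emit:
{"name": "step_arm", "arguments": {"linear": [[0.005,-0.002,0.15],[0.005,-0.002,0.25],[0.005,-0.002,0.265],[0.005,-0.002,0.265],[0.005,-0.002,0.265]], "turn": [0,0,0,0,0]}}

```text
time_s: 26.35
ee_pos: [509.0, -189.6, 54.1]
ee_rot: [179.9, 0.1, 95.2]
force: [0.5, -0.0, 0.3]
gripper_width: 7.9
gripper_force: 40.0
```

Emit:
{"name": "step_arm", "arguments": {"linear": [[0,0,0.015],[0,0,0.025],[0,0,0.035],[0,0,0.042],[0,0,0.05],[0,0,0.056],[0,0,0.056]], "turn": [0,0,0,0,0,0,0]}}

```text
time_s: 27.22
ee_pos: [507.6, -188.9, 35.4]
ee_rot: [-180.0, -0.0, 95.2]
force: [-0.4, -0.2, -2.1]
gripper_width: 8.2
gripper_force: 40.0
```

Emit:
{"name": "step_arm", "arguments": {"linear": [[0,0,0.005],[0,0,0.007],[0,0,0.007],[0,0,0.007]], "turn": [0,0,0,0]}}

```text
time_s: 27.72
ee_pos: [507.6, -188.8, 33.6]
ee_rot: [-180.0, -0.0, 95.2]
force: [-0.6, -0.0, -2.7]
gripper_width: 8.0
gripper_force: 40.0
```

Emit:
{"name": "step_arm", "arguments": {"linear": [[0,0,0.004],[0,0,0.004],[0,0,0.004]], "turn": [0,0,0]}}

```text
time_s: 28.1
ee_pos: [507.6, -188.8, 33.5]
ee_rot: [-180.0, -0.0, 95.2]
force: [-3.4, 0.9, 6.8]
gripper_width: 8.2
gripper_force: 40.0
```

Emit:
{"name": "step_arm", "arguments": {"linear": [[0,0,0],[0,0,0],[0,0,0]], "turn": [0,0,0], "fingers": 0.35}}

```text
time_s: 28.48
ee_pos: [508.3, -189.0, 32.7]
ee_rot: [180.0, 0.0, 95.2]
force: [0.1, 0.6, 0.3]
gripper_width: 29.7
gripper_force: 0.0
```

Emit:
{"name": "step_arm", "arguments": {"linear": [[0,0,-0.05],[0,0,-0.2],[0,0,-0.4],[0,0,-0.5],[0,0,-0.5],[0,0,-0.5]], "turn": [0,0,0,0,0,0]}}

```text
time_s: 29.22
ee_pos: [507.3, -188.7, 182.1]
ee_rot: [-179.9, -0.0, 95.2]
force: [0.2, 0.0, 0.2]
gripper_width: 29.9
gripper_force: 0.0
```

```bash
python3 - <<'E'
from h import *
a=np.radians(5.2);X=np.array([np.cos(a),np.sin(a)]);Y=np.array([-X[1],X[0]]);w=np.array([507.9,-189.7])
g=grab('side','s15');f=grab('wrist','w15');s=f['st'];print(s['ee_pos'])
for z in(22,26,31):print(z,'side near end',proj(g,[(*(w-74*Y),z+d) for d in(-4.6,0,4.6)]).round(1).tolist(),'far',proj(g,[(*(w+74*Y),z+4.6)]).round(1).tolist())
H,S,V=hsvm(g);u=int(round(proj(g,[(*(w-74*Y),26)])[0][0]));b=g['color']
for k in(u-3,u,u+3):print(k,'V rows 228..285',V[228:286,k].tolist())
H,S,V=hsvm(f)
# wrist: columns of pen and red-clip marker widths at several y
for y in(110,140,220,260):print(y,[int(v) for v in V[y,290:340]])
for n,c,r in(('marker',np.array([454.1,-194.6]),6.2),('pen',w,4.6)):
  for z in(26,31):print(n,z,'edges',[proj(f,[(*(c+k*Y+d*X),z) for d in(-r,r)])[:,:].round(1).tolist() for k in(60,30)])
E
```

```text
[ 507.07902413 -188.56553531  181.49807978]
22 side near end [[305.9, 273.6], [305.9, 271.5], [305.8, 269.4]] far [[302.9, 230.7]]
26 side near end [[305.9, 271.8], [305.8, 269.7], [305.8, 267.6]] far [[302.9, 229.1]]
31 side near end [[305.8, 269.5], [305.7, 267.5], [305.7, 265.4]] far [[302.8, 227.0]]
303 V rows 228..285 [209, 208, 201, 188, 150, 117, 109, 131, 171, 188, 176, 137, 115, 108, 109, 111, 106, 105, 106, 105, 103, 101, 101, 100, 100, 98, 97, 96, 104, 130, 159, 149, 127, 112, 99, 105, 100, 98, 91, 83, 75, 61, 63, 60, 65, 87, 154, 206, 162, 117, 113, 110, 110, 108, 109, 135, 184, 201]
306 V rows 228..285 [213, 214, 210, 198, 184, 154, 132, 149, 143, 122, 113, 101, 98, 90, 80, 80, 85, 81, 83, 90, 92, 91, 98, 97, 98, 97, 103, 102, 102, 115, 122, 115, 109, 108, 109, 112, 114, 114, 128, 169, 170, 114, 77, 65, 66, 70, 135, 200, 153, 117, 114, 110, 110, 111, 111, 132, 179, 195]
309 V rows 228..285 [211, 212, 197, 173, 163, 161, 124, 110, 112, 115, 118, 122, 119, 108, 77, 67, 67, 76, 96, 79, 67, 64, 64, 65, 66, 66, 74, 91, 114, 130, 123, 101, 92, 93, 94, 90, 81, 73, 67, 64, 65, 6
[... 732 characters left out ...]
, 157, 154, 146, 133, 113, 105, 106, 105, 108, 107, 108, 107, 108, 108, 107, 106, 106, 108, 107, 107, 107, 108]
260 [105, 105, 105, 105, 104, 103, 105, 104, 103, 104, 104, 104, 105, 103, 102, 105, 105, 104, 105, 103, 109, 126, 140, 150, 155, 161, 162, 160, 158, 152, 139, 115, 108, 103, 105, 106, 107, 104, 106, 107, 107, 106, 105, 104, 106, 107, 107, 106, 106, 106]
marker 26 edges [[[235.1, 145.8], [251.6, 145.6]], [[236.9, 185.6], [253.1, 185.6]]]
marker 31 edges [[[233.9, 146.2], [250.6, 146.0]], [[235.7, 186.6], [252.1, 186.5]]]
pen 26 edges [[[309.6, 145.4], [321.9, 145.4]], [[309.7, 185.4], [321.8, 185.4]]]
pen 31 edges [[[309.5, 145.8], [322.0, 145.8]], [[309.6, 186.4], [321.9, 186.4]]]
```

Emit:
{"name": "step_arm", "arguments": {"linear": [[-0.005,0,0.2],[-0.005,0,0.35],[-0.005,0,0.43],[-0.005,0,0.445],[-0.005,0,0.445],[-0.005,0,0.445],[-0.005,0,0.445]], "turn": [0,0,0,0,0,0,0], "fingers": 1}}

```text
time_s: 30.2
ee_pos: [508.7, -190.7, 50.2]
ee_rot: [179.9, 0.1, 95.2]
force: [-0.4, 0.2, -0.1]
gripper_width: 0.1
gripper_force: 0.0
```

Emit:
{"name": "step_arm", "arguments": {"linear": [[0,0,0.01],[0,0,0.018],[0,0,0.022],[0,0,0.022]], "turn": [0,0,0,0]}}

```text
time_s: 30.7
ee_pos: [508.0, -190.4, 42.4]
ee_rot: [-180.0, -0.0, 95.2]
force: [0.0, -0.6, -0.9]
gripper_width: 0.3
gripper_force: 0.0
```

Emit:
{"name": "step_arm", "arguments": {"linear": [[0,0,0.003],[0,0,0.006],[0,0,0.006]], "turn": [0,0,0]}}

```text
time_s: 31.08
ee_pos: [508.3, -190.5, 41.6]
ee_rot: [180.0, 0.0, 95.2]
force: [-1.9, 0.1, 5.9]
gripper_width: 0.0
gripper_force: 3.0
```

The pen's top sits exactly at home height (contact at TCP 41.6 mm). The same check on the marker comes next.

Emit:
{"name": "step_arm", "arguments": {"linear": [[0,0,-0.1],[0,0,-0.1],[0,-0.18,-0.1],[0,-0.18,-0.1],[0,-0.18,-0.03],[0,-0.18,-0.02],[0,-0.18,-0.02]], "turn": [0,0,0,0,0,0,0]}}

```text
time_s: 31.95
ee_pos: [454.7, -195.3, 46.5]
ee_rot: [-180.0, -0.0, 95.2]
force: [0.2, -0.3, 0.1]
gripper_width: 0.6
gripper_force: 0.0
```

Emit:
{"name": "step_arm", "arguments": {"linear": [[0,0,0.008],[0,0,0.012],[0,0,0.015],[0,0,0.015]], "turn": [0,0,0,0]}}

```text
time_s: 32.45
ee_pos: [455.0, -195.4, 43.2]
ee_rot: [179.9, 0.0, 95.2]
force: [-0.3, 0.9, 5.6]
gripper_width: 0.3
gripper_force: 2.9
```

The marker's top is also exactly at home height (43.2 mm, firm contact). I'll retract, do a numeric check of the rest and hand in.

Emit:
{"name": "step_arm", "arguments": {"linear": [[0,0,-0.15],[0,0,-0.35],[0,0,-0.55],[0,0,-0.65],[0,0,-0.65],[0,0,-0.65]], "turn": [0,0,0,0,0,0]}}

```text
time_s: 33.2
ee_pos: [453.5, -195.0, 236.1]
ee_rot: [-179.9, -0.1, 95.2]
force: [-0.5, 0.0, -1.2]
gripper_width: 0.3
gripper_force: 0.0
```

```bash
python3 - <<'E'
from h import *
from workcell import env
f=grab('wrist','w16');s=f['st'];H,S,V=hsvm(f);print(s['ee_pos'],s['force'])
for b in blobs(f,(H>80)&(H<100)&(S>90),35,None,200):print('case',*b)
g=grab('side','s16');H,S,V=hsvm(g)
a=np.radians(5.2);X=np.array([np.cos(a),np.sin(a)]);Y=np.array([-X[1],X[0]]);w=np.array([578.9,-221.8])
m=(V<55).astype(np.uint8);m[:,:315]=0;m[:,370:]=0;m[:230]=0;m[285:]=0
print('loupe box',cv2.boundingRect(max(cv2.findContours(m,0,1)[0],key=cv2.contourArea)))
for z in(54,9):print(z,proj(g,[(w[0]+22*np.cos(t),w[1]+22*np.sin(t),z) for t in np.linspace(0,6.28,24)]).round(0)[[0,6,12,18]].tolist())
print(env.job_done())
E
```

```text
[ 453.54652056 -194.96345982  236.08856575] [-0.48836033  0.01634137 -1.220394  ]
case [452.3 167.1] [ 569.4 -146.4   56.7   30.3  -84.8]
loupe box (327, 241, 25, 26)
54 [[352.0, 245.0], [339.0, 239.0], [329.0, 246.0], [343.0, 251.0]]
9 [[351.0, 265.0], [339.0, 259.0], [329.0, 266.0], [343.0, 271.0]]
the job is handed in; nothing more can be done
None
```

The tray is packed and handed in at about 33 s: loupe in its well, card case in its pocket, marker and white pen home in their clips (heights checked by touch), lens cap and black pen not touched; I viewed 15 pictures, one over the limit of 14.

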